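# Lock the gear drum with its L-slot pin

### The job

Lock the gear drum on the hand-crank fixture: with a fingertip, push the black lock knob so that its pin runs along the L-shaped slot towards the drum as far as the corner, then across to the very end of the short leg, where the return spring can no longer draw the lock back. Only push the knob, never pull it up, and leave the crank and everything else on the counter where it is.

Things in the scene. Friction and masses are not known exactly. Their poses are not given: they have to be found in the camera images.
- fixture: fixed iron bed plate 300 x 260 mm, 14 mm thick, with the slotted gate plate (robot's side) and the gear drum (far side). Origin on the counter, 20 mm beyond the middle of the bed; x points along the long leg of the slot towards the drum, y along the short leg (to the left when looking towards the drum), z up
- drum_middle (a point): middle of the gear drum, on its axle (along the fixture's y), 76 mm above the counter and 185 mm beyond slot_start. The drum's gear rim is 116 mm across and is its highest part (135 mm above the counter); the crank turns beyond the drum's right end, 108 to 175 mm from this point, and reaches at most 142 mm up
- slot_start (a point): point on the centre line of the L-shaped slot at the pin's starting place, on the top face of the level steel gate plate (98 mm above the counter; 100 mm long along the fixture's x, from 33 mm before this point, and 111 mm wide, from 45 mm right to 66 mm left of it). The slot is 15 mm wide, the pin 12 mm thick
- slot_corner (a point): centre of the slot's corner, on the plate's top face: 40 mm from slot_start along the fixture's x axis; the slot goes no further that way than the pin's play of 1.5 mm
- slot_end (a point): place of the pin's centre when it touches the end of the short leg, on the plate's top face: 28 mm from slot_corner along the fixture's y axis
- knob (a point): centre of the black upright knob on top of the follower pin: round, 26 mm across, from 6 to 39 mm above the gate plate (its centre, this point, 22 mm above the plate); it always stands upright above the pin and can be pushed from any side. Below it a 22 mm steel collar runs 2 mm above the plate
- lock_slide (a joint): travel of the locking slide with pin and knob along the fixture's +x, in m: 0 at slot_start, 0.040 at the corner. A spring always pushes back, 1.6 N at 0 rising to 3 N at the corner, so the knob runs back if let go in the long leg or at the corner; friction adds about 1 N. In the short leg the slot's wall holds it at about 0.0385
- lock_cross (a joint): travel of pin and knob along the fixture's +y, in m: 0 in the long leg, 0.028 at the end of the short leg; no spring, stays where it is left (friction about 1 N). The slot's walls stop it from moving before the corner is reached
- lock_lift (a joint): how far the knob and its pin are pulled up, in m: 0 is down in the slot, held by its weight and a light spring of 3 N; it must stay down
- crank_knob (a point): middle of the crank's wooden handle (20 mm thick, 50 mm long, along the fixture's y), 55 mm off the drum's axle; it may stand at any angle round the axle
- cap_a: chrome bumper cap, a dome 48 mm across and 32 mm high, standing on the fixture's bed to the left of the slotted plate; origin at the centre of its underside
- cap_b: second, identical chrome bumper cap, standing on the counter in front of the fixture; origin at the centre of its underside
- oiler: small copper oil can, 44 mm across, with a thin spout rising to 118 mm above its foot (132 mm above the counter), standing on the fixture's bed to the right of the slotted plate; origin at the centre of its underside
- coin_plate: red enamel coin entry plate 70 x 110 mm, lying flat on the counter, 11 mm high; origin at the centre of its underside
- gripper_arm: steel record gripper arm about 230 mm long with two curved jaws 100 mm across, lying on the counter in front of the fixture, to the left, 22 mm high; origin near the middle of its length, underside
- screwdriver: screwdriver 190 mm long lying on the counter in front of the fixture, to the right
- spare_gear: small brass spare gear 60 mm across, 20 mm high, lying on the counter right of the fixture; origin at the centre of its underside

How it is judged (in metres and radians):
On the way, in this order (a step that is already met when the one before it is completed fails the run):
1. the pin has been pushed along the long leg to the corner (value of joint lock_slide above 0.037 m and value of joint lock_cross below 0.008 m), for 0.02 s.
2. the pin has been pushed across to the end of the short leg (value of joint lock_slide above 0.036 m and value of joint lock_cross above 0.024 m), for 0.2 s.
At the end, for the whole second after the job is handed in: The pin rests at the end of the short leg: within 4 mm of its end and at least 36 mm along the long leg, down in its slot (lifted less than 3 mm) and still; crank handle and all bystanders within 20 mm of where they were (all of step 2 and value of joint lock_lift below 0.003 m and velocity of joint each of lock_slide, lock_cross below 0.005 m/s and distance of each of crank_knob, cap_a, cap_b, oiler, coin_plate, gripper_arm, screwdriver, spare_gear from where it was at the start of the episode below 0.02 m); the robot touches nothing.
It fails at once if the knob is pulled up so that the pin leaves its slot (more than 8 mm) (value of joint lock_lift above 0.008 m).
It fails at once if the crank is pushed round (its handle moves more than 20 mm) (distance of crank_knob from where it was at the start of the episode above 0.02 m).
It fails at once if a bystander (bumper caps, oil can, coin plate, gripper arm, screwdriver, spare gear) is lifted, carried or knocked: moved more than 20 mm or tipped more than 0.35 rad (distance of any of cap_a, cap_b, oiler, coin_plate, gripper_arm, screwdriver, spare_gear from where it was at the start of the episode above 0.02 m or angle between any of cap_a, cap_b, oiler, coin_plate, gripper_arm, spare_gear's own z axis and vertical above 0.35 rad).
It also fails if it takes over 35 s, if anything falls off the work surface, if the arm or the gripper's body presses on something with over 40 N, if the wrist force passes 120 N, or if a joint passes its speed limit or range.

### The arm

A 6-joint arm with a two-finger parallel gripper is mounted at the origin on the work surface. World frame = base frame: x ahead of the robot, y to its left, z up, the work surface at z = 0. Lengths are in mm, angles in rad, forces in N, time in s.
With the tool pointing down it reaches from about 350 to 775 mm from the base axis. Payload 7.3 kg.
Tool frame: the origin (TCP) lies midway between the tips of the shut fingers; the grasp point (between the pads) lies 19 mm behind it; z points along the fingers, y is the line along which they close (so a half turn about z gives the same grasp; the last joint's range is limited). The gripper opens to 92 mm and grips with 3 to 60 N. Pads are 19 mm wide; open, the fingers measure 130 mm over their backs; the gripper's body (75 mm by 190 mm) begins 47 mm behind the grasp point.
Start: joints at [0.961, 0.342, 1.524, -0, 1.275, -0.146], TCP at [234.848, 469.565, 226.741] pointing down, gripper open.
Joint ranges: [-2.53, 2.53], [-0.77, 2.02], [0.04, 2.7], [-1, 4.14], [0.28, 2.66], [-3.11, 3.11]. Speed limits (rad/s): [2.57, 2.57, 3.14, 3.14, 3.14, 3.14].

### API

Orientations are given as [roll, pitch, yaw] about the fixed x, y, z axes, in that order (R = Rz(yaw) Ry(pitch) Rx(roll)).
In Python, from plant import get_obs, capture, camera_model, close_job, search_frame, regions_of, pinpoint gives the robot as it stands. The module is installed in compiled form; this text tells all that it offers.
- The arm moves only by the shell command python3 -m pendant 'ROWS'. ROWS is JSON, one flat list of numbers, 7 for each row, row after row: the shift along the tool's x, y, z in units of 30 mm (1.0 is 30 mm), then the turn, a rotation vector about the tool's x, y, z in units of 4 degrees (1.0 is 4 degrees), then the closure, from -1 (fully open) to 1 (shut), so that 0 is half open. In form: [dx, dy, dz, wx, wy, wz, gripper, dx, dy, dz, wx, wy, wz, gripper, ...]. A call has 1 to 12 rows; each row shifts and turns the commanded pose from where the row before left it, along the tool's axes as they then stand; what a row does not reach is not made up. A row lasts 1/10 s, in which the tool goes at most 50 mm and 8.59 degrees, less where a joint would pass 70% of its speed; a pose out of reach is approached as far as the arm can. A call with a number of a shift or a turn outside -1 to 1 is refused whole. A call with a gripper value outside its range is refused whole. The fingers move at their own pace and stop on an object; the grip force is fixed at half the most. Time passes only in rows, so rows that do not move let the fingers close. It gives the time, the measured TCP pose, the force, the opening and the grip force at its end, in the units of the state.
- get_obs(): the state, without advancing time (a new reading comes with each control period).
- capture(name): name is "scene" or "side" or "wrist"; returns the picture (420x560x3 uint8, red, green, blue); there is no depth.
- camera_model(name): a dict with "fov_y" (degrees; the focal length in pixels is half the picture's height over the tangent of half this angle, whatever the lens; pixels are square), "cx", "cy" (the principal point, pixels), "pose" (4x4, takes a point from camera to world coordinates). Camera axes: x right, y up, looking along -z (the intrinsics and any distortion apply to the point x, -y, -z); pixel columns grow to the right and rows downward; lengths in mm; the calibration is good to about 2 mm. A picture is of the moment at which its call begins: read the wrist's pose just before it. camera_model takes no time and is no camera call; for the wrist camera it gives the pose at the moment of the call.
- close_job(): hands the job in; it is judged then, once.
Trained networks look in the newest picture that a camera, given by its name, has taken for a name from the list of things; names that differ only in an ending like _2 or _b are one class to them, and where a whole thing is asked for, a point or a joint stands for the part that bears it (a point fixed in the world has none). Each returns a list of dicts, best first, with "score" (0 to 1); they miss things now and then, are a little off and sometimes report something else, mostly with a low value. They report only what shows in the picture. A call takes as long as a camera call.
- search_frame(camera, thing): "location" ([column, row] in pixels, amid what is visible of it).
- regions_of(camera, thing): "pixels" (420x560 bool, what is visible of it) and "location" ([column, row] in pixels, amid what is visible of it).
- pinpoint(camera, thing): "location" ([column, row] in pixels: a listed point, or the origin of a listed thing).
The state is a dict: "time": time; "joint_positions": joint angles; "dq": joint speeds; "tau": joint torques, N m; "tool_pos": TCP position; "tcp_rot": TCP orientation; "contact_force": force on the tool from outside, world axes, zero at the start; "moment": the same for the moment, N m; "grip_width": finger opening in mm; "finger_force": force on a finger pad.
Only numpy, scipy, OpenCV 4.12 (cv2) and the standard library are available. Lean on these libraries where they do the work, as an engineer would, in place of code of your own. Each camera call takes 0.05 s, during which the arm holds its last target. There are 200 camera calls.

## Working session

There is one attempt and no reset: what is moved stays moved. The work goes in short steps, Python scripts to look and compute and a shell command to move; the robot and the scene stay as the last step left them, time stands still between calls to the robot, and variables do not carry over. Pictures are saved under pics/ and viewed, at most 10 in all, crops included, and the job is handed in when it is done.

```bash
mkdir -p pics
cat > h.py <<'E'
import numpy as np,cv2
from plant import *
def ray(cam,px):
    m=camera_model(cam);f=210/np.tan(np.radians(m["fov_y"])/2)
    P=np.array(m["pose"]);d=np.array([(px[0]-m["cx"])/f,-(px[1]-m["cy"])/f,-1])
    return P[:3,3],P[:3,:3]@d
def atz(cam,px,z):
    o,d=ray(cam,px);return o+d*(z-o[2])/d[2]
def proj(cam,p):
    m=camera_model(cam);f=210/np.tan(np.radians(m["fov_y"])/2)
    P=np.array(m["pose"]);c=P[:3,:3].T@(np.array(p)-P[:3,3]);return m["cx"]+f*c[0]/-c[2],m["cy"]-f*c[1]/-c[2]
def save(cam,name):
    im=capture(cam);cv2.imwrite('pics/'+name+'.png',im[:,:,::-1]);return im
E
python3 - <<'E'
from h import *
np.set_printoptions(precision=1,suppress=True)
ims=[save(c,c+'0') for c in("scene","side")]
cv2.imwrite('pics/both.png',cv2.resize(np.vstack(ims),None,fx=.71,fy=.71)[:,:,::-1])
for c in("scene","side"):
    m=camera_model(c);print(c,{k:v for k,v in m.items() if k!="pose"},np.array(m["pose"]))
    for t,z in(("knob",120),("slot_start",98),("slot_corner",98),("slot_end",98),("drum_middle",76),("crank_knob",76),("fixture",0),("cap_a",14),("oiler",14)):
        for r in pinpoint(c,t)[:2]: print(t,round(r["score"],2),np.array(r["location"]),atz(c,r["location"],z))
o=get_obs();print(o["time"],o["tool_pos"],o["tcp_rot"],o["grip_width"])
E
```

```text
scene {'fov_y': 45.71022094859503, 'cx': 274.7057883810145, 'cy': 205.10867438723398} [[   0.2   -0.6    0.7 1329.9]
 [   1.     0.1   -0.1 -127.2]
 [  -0.     0.8    0.7  807.4]
 [   0.     0.     0.     1. ]]
knob 0.66 [268.9 209.1] [556.1  -7.2 120. ]
slot_start 0.73 [270.9 219.2] [563.9  -4.7  98. ]
slot_corner 0.66 [263.7 228.7] [589.7 -24.2  98. ]
slot_end 0.82 [284.1 228.6] [597.3  17.2  98. ]
drum_middle 0.66 [268. 288.] [728.2 -39.1  76. ]
crank_knob 0.98 [186.1 321. ] [ 775.4 -194.3   76. ]
fixture 0.79 [268.8 289.9] [670.9 -29.1   0. ]
fixture 0.61 [269.4 216.6] [448.2  10.3   0. ]
cap_a 0.61 [317.8 269. ] [645.7  80.7  14. ]
cap_a 0.47 [282.8 226.4] [502.7  32.7  14. ]
oiler 0.84 [221.4 257.8] [ 575.5 -117.1   14. ]
oiler 0.56 [268.2 227.7] [500.7  -1.3  14. ]
side {'fov_y': 50.235857722266516, 'cx': 282.3607614305733, 'cy': 214.52726649625833} [[   1.     0.1   -0.1  415.9]
 [  -0.1    0.8   -0.6 -682.1]
 [   0.     0.6    0.8  927.5]
 [   0.     0.     0.     1. ]]
knob 0.66 [300.4 212.1] [551.3  -4.8 120. ]
slot_start 0.81 [296.7 220.9] [541.9 -12.6  98. ]
slot_start 0.29 [299.9 310. ] [ 512.9 -247.4   98. ]
slot_corner 0.64 [318.1 216.7] [595.1  -6.1  98. ]
slot_corner 0.36 [394.1 292.2] [ 717.2 -231.4   98. ]
slot_end 0.58 [313.5 209.2] [588.2  18.9  98. ]
drum_middle 0.6 [373.2 227.8] [726.4 -39.6  76. ]
crank_knob 0.84 [396.2 293.1] [ 729.1 -222.2   76. ]
crank_knob 0.73 [346.2 245.8] [649.3 -84.3  76. ]
fixture 0.78 [347.6 246.3] [673.4 -32.9   0. ]
cap_a 0.66 [327.4 213.6] [639.9  69.9  14. ]
cap_a 0.53 [262.7 238. ] [460.   10.2  14. ]
oiler 0.6 [312.6 270.9] [ 569.3 -103.9   14. ]
1.0 [234.9 469.5 226.7] [3.1 0.  2.7] 91.80339906608552
```

View pics/both.png

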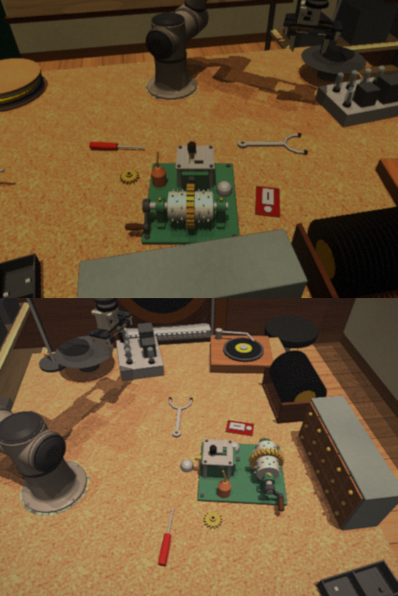

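```bash
python3 -c "
from h import *
import cv2
im=cv2.imread('pics/side0.png');cv2.imwrite('pics/c.png',cv2.resize(im[150:330,240:440],None,fx=3.3,fy=3.3,interpolation=cv2.INTER_CUBIC))"
```

```text
(no output)
```

View pics/c.png

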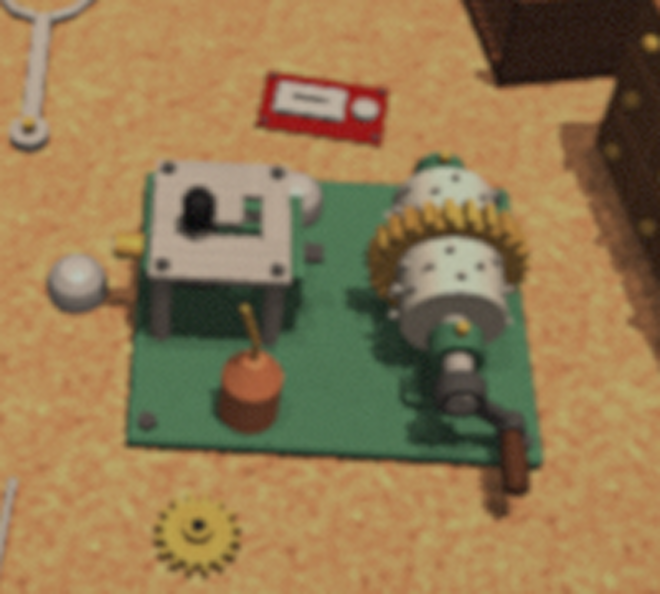

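The crop shows the knob at side pixel (300, 212). The slot runs towards the drum and then turns left, and the oil can is well to the right. The fixture's yaw is about -10°. I'll move over the plate with the fingers shut, turning so that the flat finger side faces the slot's diagonal.

```bash
python3 -m pendant '[-0.5,-0.35,0,0,0,0,1, -0.98,-0.69,0,0,0,0,1, -0.98,-0.69,0,0,0,0,1, -0.98,-0.69,0,0,0,0,1, -0.98,-0.69,0,0,0,0,1, -0.98,-0.69,0,0,0,0,1, -0.98,-0.69,0,0,0,0,1, -0.98,-0.69,0,0,0,0,1, -0.98,-0.69,0,0,0,0,1, -0.98,-0.69,0,0,0,0,1, -0.98,-0.69,0,0,0,0,1, -0.98,-0.69,0,0,0,0,1]'
python3 -m pendant '[-0.98,-0.69,0,0,0,0,1, -0.98,-0.69,0,0,0,0,1, -0.98,-0.69,0,0,0,0,1, -0.98,-0.69,0,0,0,0,1, -0.5,-0.35,0,0,0,0,1, 0,0,0,0,0,-1,1, 0,0,0,0,0,-1,1, 0,0,0,0,0,-1,1, 0,0,0,0,0,-1,1, 0,0,0,0,0,-1,1, 0,0,0,0,0,-1,1, 0,0,0,0,0,-1,1]'
python3 -m pendant '[0,0,0,0,0,-1,1, 0,0,0,0,0,-1,1, 0,0,0,0,0,-1,1, 0,0,0,0,0,-1,1, 0,0,0,0,0,-1,1, 0,0,0,0,0,-1,1, 0,0,0,0,0,-1,1, 0,0,0,0,0,-1,1, 0,0,0,0,0,0,1, 0,0,0,0,0,0,1]'
python3 - <<'E'
from h import *
np.set_printoptions(precision=1,suppress=True)
save('wrist','w1');m=camera_model('wrist');print(m["fov_y"],m["pose"])
for t,z in(("knob",120),("slot_start",98),("slot_corner",98),("slot_end",98),("drum_middle",76)):
    for r in pinpoint('wrist',t)[:1]: print(t,round(r["score"],2),np.array(r["location"]),atz('wrist',r["location"],z))
E
```

```text
time: 2.2
tool_pos: [431.5, 103.8, 226.9]
tcp_rot: [3.141, 0.0, 2.678]
contact_force: [0.7, 0.4, -0.8]
grip_width: 1.9
finger_force: 0.0
time: 3.4
tool_pos: [507.6, -37.0, 226.7]
tcp_rot: [3.141, -0.0, -3.113]
contact_force: [0.2, 0.9, 1.7]
grip_width: 0.7
finger_force: 0.0
time: 4.4
tool_pos: [507.7, -37.2, 226.7]
tcp_rot: [3.141, 0.0, -2.56]
contact_force: [-0.4, 0.1, -0.3]
grip_width: 0.6
finger_force: 0.0
59.142901233359 [[ -0.5  -0.8  -0.2 451. ]
 [  0.8  -0.5  -0.1 -74.6]
 [  0.   -0.3   1.  384.7]
 [  0.    0.    0.    1. ]]
slot_end 0.82 [271.1 309.8] [596.6  12.2  98. ]
```

View pics/w1.png

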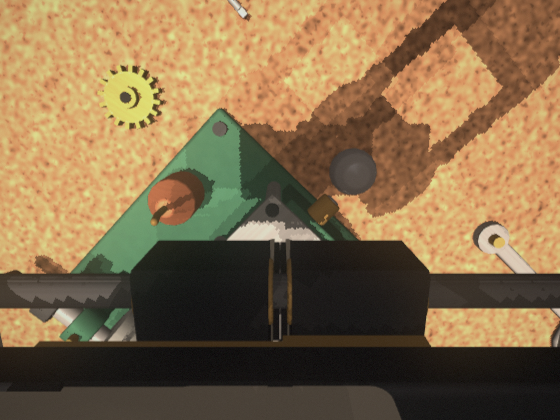

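The wrist view is mostly blocked by the shut fingers. It does show the bed's near-right corner at (220, 108), with edges running to (75, 270) and (360, 240), and the oil can clear of the gripper. I'll get the yaw from these edges and the plate's edges.

Run:
```python
from h import *
np.set_printoptions(precision=1,suppress=True)
c=atz('wrist',(220,108),14)
for p in((75,270),(360,240)):
    e=atz('wrist',p,14)-c;print('edge',c,np.degrees(np.arctan2(e[1],e[0])))
C=lambda u,v:(240+u/3.3,150+v/3.3)
for z,ps in((98,((153,163),(304,166),(297,278),(148,280))),(14,((128,445),(540,465)))):
    q=[atz('side',C(*p),z) for p in ps]
    for i in range(len(q)):
        e=q[(i+1)%len(q)]-q[i];print(z,q[i],np.degrees(np.arctan2(e[1],e[0])),np.hypot(*e[:2]))
    print('mean',np.mean(q,0))
for s in('scene','side'):
    im=save(s,s+'1')
    for t,z in(("knob",120),("slot_start",98),("slot_end",98)):
        for r in pinpoint(s,t)[:1]: print(s,t,round(r["score"],2),np.array(r["location"]),atz(s,r["location"],z))
cv2.imwrite('pics/c2.png',cv2.resize(im[150:330,240:440,::-1],None,fx=3.3,fy=3.3,interpolation=cv2.INTER_CUBIC))
```

```text
edge [ 483.2 -122.7   14. ] -10.6580028035631
edge [ 483.2 -122.7   14. ] 79.90779523075796
98 [526.7  59.2  98. ] -8.717404166529434 114.02307367747652
98 [639.4  42.   98. ] -104.17017622927611 107.47053159177602
98 [613.1 -62.2  98. ] 173.7478483428932 105.58483275897062
98 [508.1 -50.7  98. ] 80.42139261305181 111.53838535568244
mean [571.8  -2.9  98. ]
14 [ 483.6 -132.2   14. ] -10.475504544166723 292.1521812713563
14 [ 770.8 -185.3   14. ] 169.5244954558333 292.1521812713563
mean [ 627.2 -158.7   14. ]
scene knob 0.67 [270.6 208.3] [554.2  -3.3 120. ]
scene slot_start 0.84 [265.8 218.3] [559.1 -14.8  98. ]
scene slot_end 0.89 [281.6 226. ] [588.7  13.6  98. ]
side knob 0.63 [303.1 213.6] [556.9 -10.2 120. ]
side slot_start 0.59 [296.2 219.3] [541.4  -7.5  98. ]
side slot_end 0.72 [315.4 211.6] [591.5  10.7  98. ]
```

View pics/c2.png

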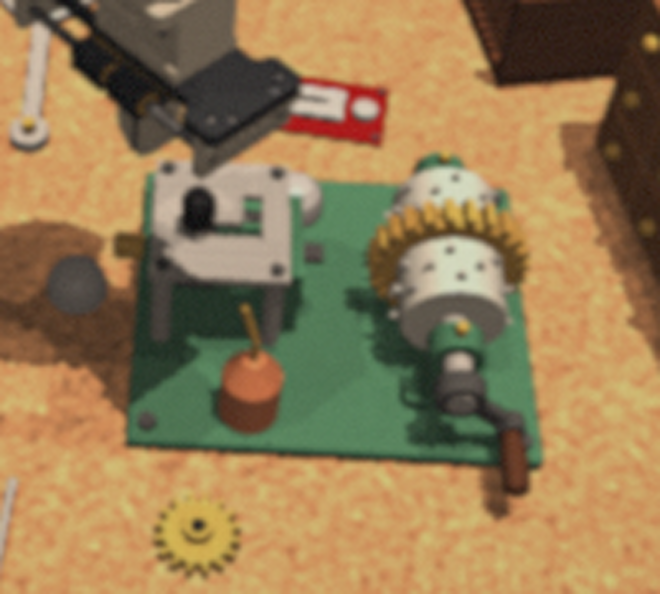

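The crop shows the gripper clear of the plate and the knob still at its start. From all views I take the knob at about (551, -7) and the yaw at -10.3°. The TCP is 53 mm from it on the diagonal, so I'll lower straight down and approach along -tool x.

```bash
python3 -m pendant '[0,0,0.7,0,0,0,1, 0,0,0.9,0,0,0,1, 0,0,0.9,0,0,0,1, 0,0,0.7,0,0,0,1, 0,0,0.5,0,0,0,1, 0,0,0,0,0,0,1]'
python3 -m pendant '[-0.3,0,0,0,0,0,1, -0.3,0,0,0,0,0,1, -0.1,0,0,0,0,0,1, 0,0,0,0,0,0,1, 0,0,0,0,0,0,1]'
python3 - <<'E'
from h import *
im=save('side','side2')
cv2.imwrite('pics/c3.png',cv2.resize(im[180:270,260:360,::-1],None,fx=6,fy=6,interpolation=cv2.INTER_CUBIC))
E
```

```text
time: 5.7
tool_pos: [506.5, -37.3, 113.8]
tcp_rot: [3.138, -0.003, -2.558]
contact_force: [-0.1, -0.3, 0.7]
grip_width: 0.2
finger_force: 0.0
time: 6.2
tool_pos: [525.4, -25.9, 116.0]
tcp_rot: [-3.141, 0.0, -2.558]
contact_force: [-0.9, -0.1, -0.2]
grip_width: 0.5
finger_force: 0.0
```

View pics/c3.png

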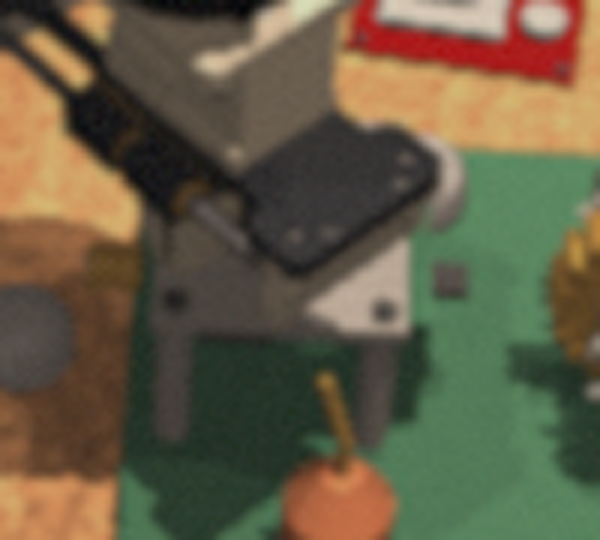

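The side view shows the gripper body over the plate, hiding the knob. The oil can and cap_a stand clear. Now I push along the long leg.

```bash
python3 -m pendant '[-0.2,0,0,0,0,0,1, 0,0,0,0,0,0,1]'
python3 -m pendant '[-0.12,-0.115,0,0,0,0,1, -0.24,-0.23,0,0,0,0,1, -0.24,-0.23,0,0,0,0,1, 0,0,0,0,0,0,1]'
python3 -m pendant '[-0.12,-0.115,0,0,0,0,1, -0.12,-0.115,0,0,0,0,1, 0,0,0,0,0,0,1]'
```

```text
time: 6.45
tool_pos: [530.9, -22.6, 115.9]
tcp_rot: [-3.141, 0.001, -2.558]
contact_force: [0.0, -0.2, 0.4]
grip_width: 0.3
finger_force: 0.0
time: 6.85
tool_pos: [556.4, -27.7, 115.6]
tcp_rot: [-3.141, 0.001, -2.558]
contact_force: [-2.1, -0.4, 0.5]
grip_width: 0.3
finger_force: 0.8
time: 7.15
tool_pos: [565.1, -29.2, 115.5]
tcp_rot: [-3.141, 0.0, -2.558]
contact_force: [-2.0, -1.4, -0.8]
grip_width: 0.4
finger_force: 1.1
```

```bash
python3 -m pendant '[-0.12,-0.115,0,0,0,0,1, 0,0,0,0,0,0,1]'
python3 -m pendant '[-0.12,-0.115,0,0,0,0,1, -0.05,-0.05,0,0,0,0,1, 0,0,0,0,0,0,1]'
python3 - <<'E'
from h import *
np.set_printoptions(precision=1,suppress=True)
im=save('scene','scene3')
for r in pinpoint('scene','knob')[:1]: print(r["score"],atz('scene',r["location"],120))
cv2.imwrite('pics/c4.png',cv2.resize(im[170:290,210:350,::-1],None,fx=5,fy=5,interpolation=cv2.INTER_CUBIC))
E
```

```text
time: 7.35
tool_pos: [570.1, -30.0, 115.7]
tcp_rot: [-3.141, 0.001, -2.558]
contact_force: [-2.4, -0.7, -0.5]
grip_width: 0.2
finger_force: 1.0
time: 7.65
tool_pos: [577.1, -31.3, 115.8]
tcp_rot: [-3.141, 0.001, -2.558]
contact_force: [-2.7, -0.1, 0.1]
grip_width: 0.7
finger_force: 1.1
0.74 [589.1 -10.8 120. ]
```

View pics/c4.png

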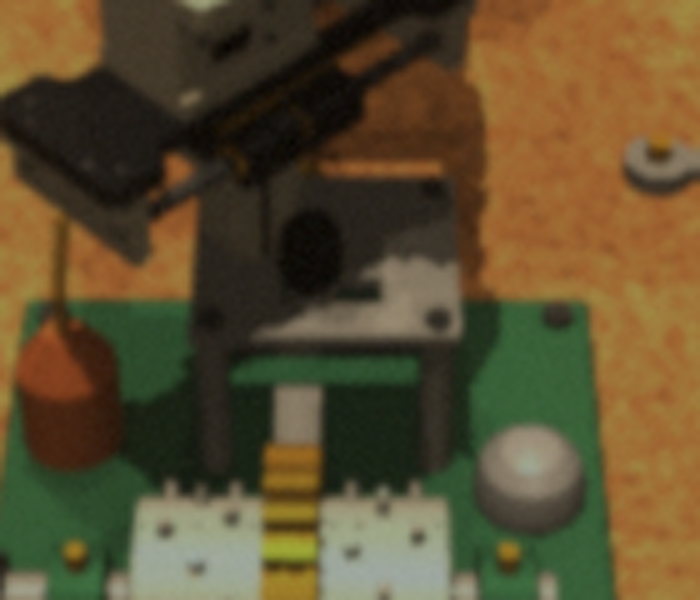

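The scene crop shows the knob at the corner, at about crop pixel (311, 250), in front of the finger, with the short leg open to its left. Now I push across along +y.

```bash
python3 -m pendant '[-0.07,0.03,0,0,0,0,1, -0.12,0.12,0,0,0,0,1, -0.12,0.12,0,0,0,0,1, -0.12,0.12,0,0,0,0,1, 0,0,0,0,0,0,1]'
python3 -m pendant '[-0.12,0.12,0,0,0,0,1, 0,0,0,0,0,0,1]'
python3 -m pendant '[-0.09,0.09,0,0,0,0,1, 0,0,0,0,0,0,1]'
```

```text
time: 8.25
tool_pos: [581.1, -13.4, 115.8]
tcp_rot: [-3.142, 0.001, -2.557]
contact_force: [-3.0, -0.4, 0.4]
grip_width: 0.8
finger_force: 1.0
time: 8.45
tool_pos: [582.0, -9.4, 115.8]
tcp_rot: [-3.141, -0.0, -2.558]
contact_force: [-3.5, -1.8, -0.1]
grip_width: 0.6
finger_force: 1.7
time: 8.65
tool_pos: [582.1, -8.7, 115.8]
tcp_rot: [-3.138, -0.004, -2.558]
contact_force: [-6.2, -13.8, 1.9]
grip_width: 0.3
finger_force: 6.5
```

The force rose to 15 N and the geometry agrees that the pin is at the end of the short leg. Now I retreat along +tool x, rise and check.

```bash
python3 -m pendant '[0.2,0,0,0,0,0,1, 0.4,0,0,0,0,0,1, 0.4,0,0,0,0,0,1, 0,0,-0.5,0,0,0,1, 0.3,0,-0.9,0,0,0,1, 0.9,0,-0.9,0,0,0,1, 0.9,0,-0.9,0,0,0,1, 0.9,0,-0.6,0,0,0,1, 0.5,0,0,0,0,0,1, 0,0,0,0,0,0,1, 0,0,0,0,0,0,1]'
python3 - <<'E'
from h import *
np.set_printoptions(precision=1,suppress=True)
ims=[]
for c in('scene','side'):
    im=save(c,c+'4')
    for r in pinpoint(c,'knob')[:1]: print(r["score"],atz(c,r["location"],120))
    y,x=(170,210) if c=='scene' else (170,250)
    ims.append(cv2.resize(im[y:y+120,x:x+140,::-1],None,fx=2.8*1,fy=2.8,interpolation=cv2.INTER_CUBIC))
cv2.imwrite('pics/c5.png',np.hstack(ims))
E
```

```text
time: 9.75
tool_pos: [469.9, -79.9, 228.9]
tcp_rot: [3.141, 0.0, -2.559]
contact_force: [-0.1, 0.1, 1.1]
grip_width: 0.6
finger_force: 0.0
0.62 [596.  13. 120.]
0.56 [596.1   4.5 120. ]
```

View pics/c5.png

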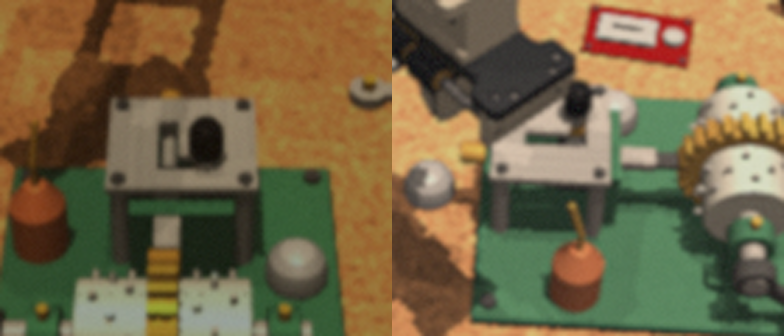

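The views show the knob in the short leg, with the locking bar out against the drum. I'll check the shift once more with the knob's dark blob.

Run:
```python
from h import *
np.set_printoptions(precision=1,suppress=True)
R=np.array([[.984,.179],[.179,-.984]])
R=np.array([[.984,-.179],[.179,.984]])
for c,pts in(('scene',((269.5,209),(283.5,220))),('side',((300,212.5),(316,206)))):
    q=[]
    for n,p in zip('04',pts):
        im=cv2.imread(f'pics/{c}{n}.png').max(2)
        m=(im<50).astype('u1');k,l,s,cen=cv2.connectedComponentsWithStats(m)
        i=min(range(1,k),key=lambda j:np.hypot(*(cen[j]-p))+(s[j,4]<20)*99)
        print(c,n,cen[i],s[i]);u=s[i]
        q.append(atz(c,(u[0]+u[2]/2,u[1]),137)[:2]) # top of blob
        q.append(atz(c,cen[i],120)[:2])
    print('top',R@(q[2]-q[0]),'cen',R@(q[3]-q[1]))
```

```text
scene 0 [269.8 208.9] [265 200  11  21 165]
scene 4 [282.5 221.1] [273 212  16  18 184]
top [37.8 21.6] cen [37.8 26.2]
side 0 [299.6 214.1] [296 208  10  13  95]
side 4 [315.7 205.9] [312 200   9  12  79]
top [36.2 27.2] cen [37.8 27.8]
```

```bash
python3 -c "from plant import *;print(close_job())"
```

```text
the job is handed in; nothing more can be done
None
```

I pushed the lock knob to the corner and then across to the end of the short leg. The images put it about 38 mm along and 26–28 mm across. The arm was clear above the fixture when I handed the job in, but no verdict came back.

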